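# Set the stop block in the third gap of the stop rack

### The arm

A 6-joint arm with a two-finger parallel gripper is mounted at the origin on a cart in front of the work surface, level with it; the furniture and walls round the work are solid. World frame = base frame: x ahead of the robot, y to its left, z up, the work surface at z = 0. Lengths are in mm, angles in rad, forces in N, time in s.
With the tool pointing down it reaches from about 400 to 925 mm from the base axis. Payload 12.5 kg.
Tool frame: the origin (TCP) lies between the finger pads, 19 mm behind the fingertips; this is the grasp point; z points along the fingers, y is the line along which they close (so a half turn about z gives the same grasp; the last joint's range is limited). The gripper opens to 95 mm and grips with 3 to 60 N. Pads are 20 mm wide; open, the fingers measure 119 mm over their backs; the gripper's body (75 mm by 180 mm) begins 59 mm behind the grasp point.
Start: joints at [1.227, 0.491, 1.559, -0, 1.092, -0.106], TCP at [147.209, 607.432, 233.461] pointing down, gripper open.
Joint ranges: [-3.1, 3.1], [-0.84, 2.19], [0.05, 2.79], [-1.13, 4.28], [0.06, 2.93], [-2.69, 2.69]. Speed limits (rad/s): [2.22, 2.22, 2.79, 3.14, 3.14, 3.14].

### API

Orientations are given as [roll, pitch, yaw] about the fixed x, y, z axes, in that order (R = Rz(yaw) Ry(pitch) Rx(roll)).
In Python, from cell import env gives the robot as it stands. The module is installed in compiled form; this text tells all that it offers.
- The arm moves only by the tool step_arm, never from a script. Its argument "plan" is a list that holds one entry, the list of rows, each a list of 5 numbers: the shift along the tool's x, y, z in mm, then the turn about the tool's z in degrees, then the opening, from -1 (shut) to 1 (fully open). A call has 1 to 8 rows; each row is the pose to reach, as a shift and turn from the pose commanded when the call began, along the tool's axes at that moment; what a row does not reach only later rows make up. A row lasts 1/12 s, in which the tool goes at most 41.7 mm and 7.16 degrees, less where a joint would pass 70% of its speed; a pose out of reach is approached as far as the arm can. A call with a gripper value outside its range is refused whole. The fingers move at their own pace and stop on an object; the grip force is fixed at half the most. Time passes only in rows, so rows that repeat a pose let the fingers close. It gives the time, the measured TCP pose, the force, the opening and the grip force at its end, in the units of the state.
- env.state(): the state, without advancing time (a new reading comes with each control period).
- env.read_camera(name): name is "scene" or "top" or "wrist"; returns the picture (420x560x3 uint8, blue, green, red); there is no depth.
- env.get_calibration(name): a dict with "K" (3x3 intrinsics, pixels), "extrinsics" (4x4, takes a point from world to camera coordinates). Camera axes: x right, y up, looking along -z (the intrinsics and any distortion apply to the point x, -y, -z); pixel columns grow to the right and rows downward; lengths in mm; the calibration is good to about 2 mm. A picture is of the moment at which its call begins: read the wrist's pose just before it. get_calibration takes no time and is no camera call; for the wrist camera it gives the pose at the moment of the call.
- env.job_done(): hands the job in; it is judged then, once.
The state is a dict: "t": time; "joints": joint angles; "qvel": joint speeds; "tau": joint torques, N m; "eef_pos": TCP position; "tcp_rot": TCP orientation; "ft_force": force on the tool from outside, world axes, zero at the start; "moment": the same for the moment, N m; "opening": opening from 0.0 (shut) to 1.0 (fully open); "grip_force": force on a finger pad.
Only numpy, scipy, OpenCV 4.12 (cv2) and the standard library are available. Lean on these libraries where they do the work, as an engineer would, in place of code of your own. Each camera call takes 0.05 s, during which the arm holds its last target. There are 200 camera calls.

### The job

Starting at the end with the red post, run the closed fingertips lightly along the top of the brass rail, counting the gaps of the rack below it: over the first, over the second, to the third, without lifting off. Then push the beech stop block, sliding it flat on the board, into that third gap from the red post until it is fully home against the back stop. Do not lift or tip the block, and leave the wing nut, the bolt and the pencil where they are.

Things in the scene. Friction and masses are not known exactly. Their poses are not given: they have to be found in the camera images.
- rack: stop rack fixed to the bench: plywood board 200 (x) x 264 (y) x 10 mm carrying 7 aluminium dividers that make 6 gaps open to -x. Origin: centre of the board's underside, on the bench top; z up, x away from the robot into the gaps, y along the row (left, give or take the yaw). Rack frame, mm: board top z = 10; bare flat apron x = -100 to 25.
- gap_row (a point): middle of the row of gap mouths, at rack x = 25, y = 0, z = 10 mm; rack axes. Rack frame, mm: gap centres y = 90, 54, 18, -18, -54, -90; dividers y = 108, 72, 36, 0, -36, -72, -108, each 6 thick, from x = 25 (round nose) to 60, top z = 40; so a gap is 30 wide, 35 deep. Third gap from the red post: y = +18 if the post is at +y, -18 if at -y.
- back_stop (a point): middle of the front face of the wooden back stop that closes the gaps, at rack x = 60, y = 0, z = 26 mm; rack axes; it is 10 mm thick and rigid, its top at rack z = 42 mm
- rail_top (a point): centre of the top face of the brass rail, a bar 222 (rack y) x 10 x 8 mm above the back stop with a black mark over every divider: rack x = 65, y = 0, z = 64 mm untouched; rack axes. Sprung: gives way straight down, starting at about 1.4 N, 0.4 N more per mm, up to 12 mm. Which gap is touched is judged by where the TCP, between the closed fingers, is along the rail.
- red_post: red round post 15 mm across at one end of the rail: rack x = 65, y = +122 or -122 mm (it differs from start to start; a grey post of the same shape stands at the other end). Origin at its foot, on the board; top at rack z = 74 mm, 10 mm above the rail. Counting begins at this end: the first gap is centred 32 mm from the post along y.
- stop_block: loose beech stop block 22 (own x) x 40 (own y) x 20 mm, about 35 g, lying on the apron with its 40 mm side along the rack's x, up to 0.25 rad askew. Origin: centre of its underside. Home in a gap, its far end touches the back stop: origin at rack x = 40 mm, near end still 5 mm out of the gap.
- rail_bar: the brass rail as a body; origin at the centre of its underside, 8 mm below rail_top; rack axes
- wing_nut: bystander: grey steel wing nut 17 x 40 x 20 mm, lying in one end gap and sticking out up to 15 mm over the apron; origin at the centre of its underside
- bolt: bystander: grey steel hex bolt 15 x 46 x 17 mm, lying in the other end gap and sticking out up to 15 mm over the apron; origin at the centre of its underside
- pencil: bystander: flat red carpenter's pencil 14 x 178 x 8 mm, lying along the ledge behind the back stop; origin at the centre of its underside

How it is judged (in metres and radians):
On the way, in this order (a step that is already met when the one before it is completed fails the run):
1. fingertips touch the rail over the first gap from the red post (((y of red_post in the frame of rack above 0.05 m and y of the grasp point in the frame of rack between 0.08 and 0.112 m and contact force between the fingers and rail_bar above 0.3 N) or (y of red_post in the frame of rack below -0.05 m and y of the grasp point in the frame of rack between -0.112 and -0.08 m and contact force between the fingers and rail_bar above 0.3 N))), for 0.02 s.
2. still on the rail over the divider between the first and second gap (((y of red_post in the frame of rack above 0.05 m and y of the grasp point in the frame of rack between 0.064 and 0.078 m and contact force between the fingers and rail_bar above 0.3 N) or (y of red_post in the frame of rack below -0.05 m and y of the grasp point in the frame of rack between -0.078 and -0.064 m and contact force between the fingers and rail_bar above 0.3 N))), for 0.02 s.
3. still on the rail over the second gap (((y of red_post in the frame of rack above 0.05 m and y of the grasp point in the frame of rack between 0.046 and 0.062 m and contact force between the fingers and rail_bar above 0.3 N) or (y of red_post in the frame of rack below -0.05 m and y of the grasp point in the frame of rack between -0.062 and -0.046 m and contact force between the fingers and rail_bar above 0.3 N))), for 0.02 s.
4. still on the rail over the divider between the second and third gap (((y of red_post in the frame of rack above 0.05 m and y of the grasp point in the frame of rack between 0.028 and 0.044 m and contact force between the fingers and rail_bar above 0.3 N) or (y of red_post in the frame of rack below -0.05 m and y of the grasp point in the frame of rack between -0.044 and -0.028 m and contact force between the fingers and rail_bar above 0.3 N))), for 0.02 s.
5. on the rail over the third gap (((y of red_post in the frame of rack above 0.05 m and y of the grasp point in the frame of rack between 0.006 and 0.026 m and contact force between the fingers and rail_bar above 0.3 N) or (y of red_post in the frame of rack below -0.05 m and y of the grasp point in the frame of rack between -0.026 and -0.006 m and contact force between the fingers and rail_bar above 0.3 N))), for 0.05 s.
6. the stop block is home in the third gap from the red post (((y of red_post in the frame of rack above 0.05 m and y of stop_block in the frame of rack between 0.01 and 0.026 m and x of stop_block in the frame of rack between 0.035 and 0.045 m and z of stop_block in the frame of rack between 0.006 and 0.014 m and angle between the y axis of stop_block and the x axis of rack, either way round below 0.3 rad and angle between stop_block's own z axis and vertical below 0.15 rad) or (y of red_post in the frame of rack below -0.05 m and y of stop_block in the frame of rack between -0.026 and -0.01 m and x of stop_block in the frame of rack between 0.035 and 0.045 m and z of stop_block in the frame of rack between 0.006 and 0.014 m and angle between the y axis of stop_block and the x axis of rack, either way round below 0.3 rad and angle between stop_block's own z axis and vertical below 0.15 rad))), for 0.2 s.
At the end, for the whole second after the job is handed in: the stop block lies flat at rest in the third gap from the red post (origin within 8 mm of the gap's middle, within 5 mm of fully home, long side within 0.3 rad of the gap); wing nut, bolt and pencil within 20 mm of where they were (((y of red_post in the frame of rack above 0.05 m and y of stop_block in the frame of rack between 0.01 and 0.026 m and x of stop_block in the frame of rack between 0.035 and 0.045 m and z of stop_block in the frame of rack between 0.006 and 0.014 m and angle between the y axis of stop_block and the x axis of rack, either way round below 0.3 rad and angle between stop_block's own z axis and vertical below 0.15 rad) or (y of red_post in the frame of rack below -0.05 m and y of stop_block in the frame of rack between -0.026 and -0.01 m and x of stop_block in the frame of rack between 0.035 and 0.045 m and z of stop_block in the frame of rack between 0.006 and 0.014 m and angle between the y axis of stop_block and the x axis of rack, either way round below 0.3 rad and angle between stop_block's own z axis and vertical below 0.15 rad)) and linear speed of stop_block below 0.01 m/s and distance of each of wing_nut, bolt, pencil from where it was at the start of the episode below 0.02 m); the robot touches nothing.
It fails at once if the stop block is lifted or tipped (z of stop_block in the frame of rack above 0.018 m or angle between stop_block's own z axis and vertical above 0.35 rad).
It fails at once if the rail is pressed hard (over 20 N) (contact force between the fingers and rail_bar above 20 N).
It fails at once if the wing nut is moved more than 20 mm (distance of wing_nut from where it was at the start of the episode above 0.02 m).
It fails at once if the bolt is moved more than 20 mm (distance of bolt from where it was at the start of the episode above 0.02 m).
It fails at once if the pencil is moved more than 20 mm (distance of pencil from where it was at the start of the episode above 0.02 m).
It also fails if it takes over 51 s, if anything falls off the work surface, if the arm or the gripper's body presses on something with over 40 N, if the wrist force passes 120 N, or if a joint passes its speed limit or range.

## Working session

There is one attempt and no reset: what is moved stays moved. The work goes in short steps, Python scripts to look and compute and a tool call to move; the robot and the scene stay as the last step left them, time stands still between calls to the robot, and variables do not carry over. Pictures are saved under pics/ and viewed, at most 10 in all, crops included, and the job is handed in when it is done.

Besides the shell and the picture viewer there is one more tool, called after "Emit:" as name([rows], argument=value, ...), one row to a line, values as JSON. step_arm: Moves the arm, as the interface text tells. Its arguments: {"type":"object","properties":{"plan":{"type":"array"}},"required":["plan"]}

```bash
mkdir -p pics; python3 - <<'E'
from cell import env
import cv2
print(env.state())
for n in("top","scene"):
    cv2.imwrite(f"pics/{n}0.png",env.read_camera(n)); c=env.get_calibration(n); print(n,c)
E
```

```text
{'t': 0.0, 'joints': array([ 1.22740042e+00,  4.91584022e-01,  1.55947155e+00, -2.30868253e-05,
        1.09168415e+00, -1.05596665e-01]), 'qvel': array([ 7.35083746e-04,  5.79870859e-05, -9.04548918e-04, -1.86380919e-04,
       -1.98060088e-04,  4.81690915e-04]), 'tau': array([ 2.40480033e-03, -6.12640214e+01, -2.58178210e+01,  6.93633920e-02,
        4.82752465e-02, -8.12989288e-05]), 'eef_pos': array([147.13101405, 607.19909153, 232.8389268 ]), 'tcp_rot': array([-3.14044982e+00, -1.00539771e-04,  2.90380401e+00]), 'ft_force': array([-0.45327372, -0.3469578 ,  0.44363911]), 'moment': array([ 0.00540831, -0.01378075,  0.02459694]), 'grip_force': 0.0, 'opening': 1.0002896106514645}
top {'K': array([[428.95193416,   0.        , 276.61684061],
       [  0.        , 428.95193416, 203.39288985],
       [  0.        ,   0.        ,   1.        ]]), 'extrinsics': array([[ 1.58758498e-02, -9.99850732e-01,  6.81691209e-03,
         1.54210505e+01],
       [ 9.97854154e-01,  1.62765443e-02,  6.34205082e-02,
        -5.47331681e+02],
       [-6.35219973e-02,  5.79542958e-03,  9.97963611e-01,
        -9.02695249e+02],
       [ 0.00000000e+00,  0.00000000e+00,  0.00000000e+00,
         1.00000000e+00]])}
scene {'K': array([[519.93340563,   0.        , 278.87220034],
       [  0.        , 519.93340563, 205.45631054],
       [  0.        ,   0.        ,   1.        ]]), 'extrinsics': array([[ 7.27766905e-01, -6.85807444e-01,  4.84574128e-03,
        -3.79006975e+02],
       [ 5.16402141e-01,  5.52619162e-01,  6.54171912e-01,
        -3.64029125e+02],
       [-4.51313817e-01, -4.73582316e-01,  7.56330370e-01,
        -6.49928415e+02],
       [ 0.00000000e+00,  0.00000000e+00,  0.00000000e+00,
         1.00000000e+00]])}
```

View pics/top0.png

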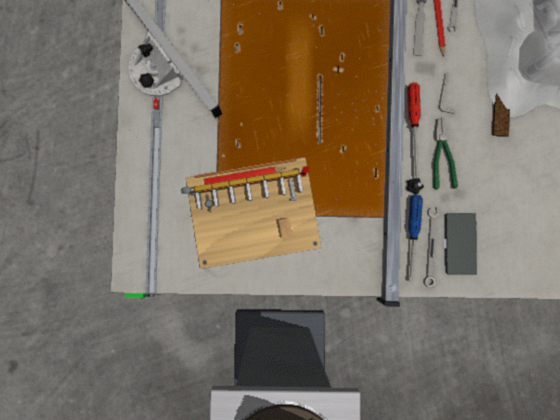

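View pics/scene0.png

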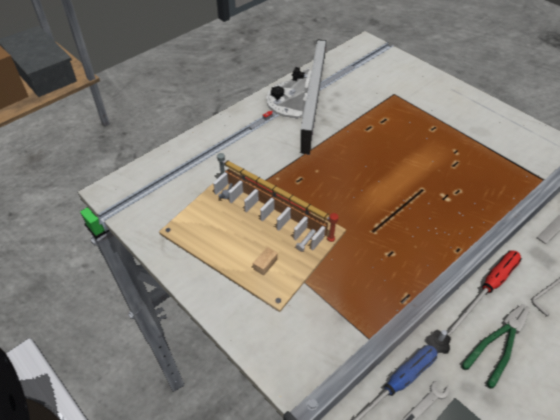

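The red post is on the right (-y) end, near top (305,172) and scene (333,225). The block is near top (284,228). I'll enlarge both.

```bash
python3 - <<'E'
import cv2
a=cv2.imread("pics/top0.png")[150:275,175:330]; cv2.imwrite("pics/topc.png",cv2.resize(a,None,fx=4.8,fy=4.8,interpolation=cv2.INTER_CUBIC))
a=cv2.imread("pics/scene0.png")[145:305,155:355]; cv2.imwrite("pics/scenec.png",cv2.resize(a,None,fx=3.7,fy=3.7,interpolation=cv2.INTER_CUBIC))
E
```

```text
(no output)
```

View pics/topc.png

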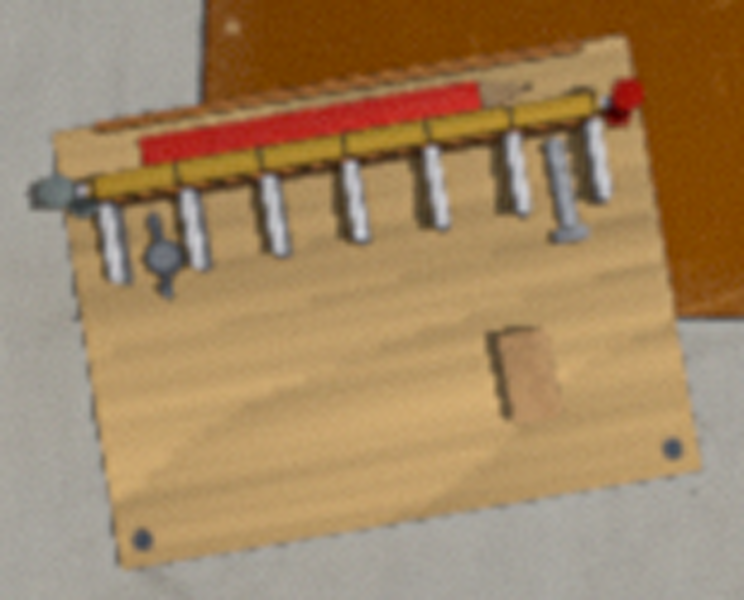

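View pics/scenec.png

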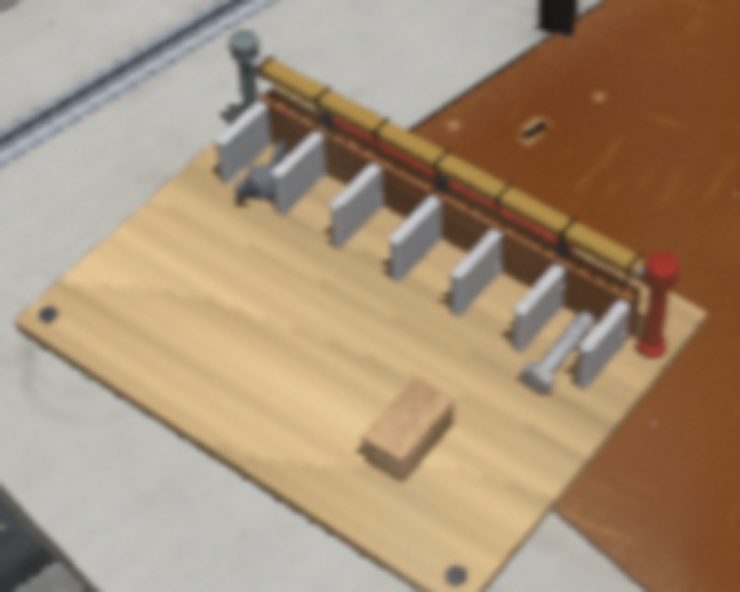

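Both views show the red post at the -y end: crop top (627,94), scene (661,264). The bolt lies in the first gap from it and the wing nut in the last, and the block is on the apron. The target gap is therefore y = -18. Next I'll fit the rack pose.

```bash
cat >h.py <<'E'
import numpy as np
from cell import env
def proj(n,P,c=None):
    c=c or env.get_calibration(n); E=c["extrinsics"]; p=np.atleast_2d(P)@E[:3,:3].T+E[:3,3]
    q=np.c_[p[:,0],-p[:,1],-p[:,2]]@c["K"].T; return q[:,:2]/q[:,2:]
def pose(v,P):
    P=np.atleast_2d(P).astype(float); c,s=np.cos(v[2]),np.sin(v[2])
    return np.c_[v[0]+c*P[:,0]-s*P[:,1],v[1]+s*P[:,0]+c*P[:,1],P[:,2]]
E
python3 - <<'E'
from h import *
from scipy.optimize import least_squares
T=[(120,568,-100,132,10),(700,468,-100,-132,10),(52,132,100,132,10),(628,36,100,-132,10),(177,171,65,72,64),(261,158,65,36,64),(345,145,65,0,64),(429,133,65,-36,64),(510,120,65,-72,64),(627,94,65,-122,74),(48,192,65,122,74)]
S=[(18,323,-100,132,10),(708,315,100,-132,10),(661,264,65,-122,74),(243,42,65,122,74),(326,98,65,72,64),(383,130,65,36,64),(442,163,65,0,64),(503,196,65,-36,64),(567,230,65,-72,64)]
T,S=np.array(T,float),np.array(S,float)
ct,cs=env.get_calibration("top"),env.get_calibration("scene")
ut=(T[:,:2]+.5)/4.8-.5+[175,150]; us=(S[:,:2]+.5)/3.7-.5+[155,145]
ft=lambda v:(proj("top",pose(v,T[:,2:]),ct)-ut).ravel()
fs=lambda v:(proj("scene",pose(v,S[:,2:]),cs)-us).ravel()
for f in(ft,fs,lambda v:np.r_[ft(v),fs(v)]):
    r=least_squares(f,[500,60,.15],x_scale=[1,1,.01],loss="soft_l1"); print(r.x, f(r.x).round(1).tolist())
R=r.x
bt=(np.array([(502,333),(545,327),(560,412),(515,421)])+.5)/4.8-.5+[175,150]
bs=(np.array([(418,380),(455,405),(402,446),(362,432)])+.5)/3.7-.5+[155,145]
B=np.array([(20,11,30),(20,-11,30),(-20,-11,30),(-20,11,30.)])
g=lambda v:(proj("top",pose(v,B),ct)-bt).ravel()
h=lambda v:(proj("scene",pose(v,B),cs)-bs).ravel()
for f in(g,h,lambda v:np.r_[g(v),h(v)]):
    b=least_squares(f,[450,-10,.2],x_scale=[1,1,.01]).x
    d=b[:2]-R[:2];c,s=np.cos(R[2]),np.sin(R[2]); print(b,"in rack",c*d[0]+s*d[1],-s*d[0]+c*d[1],b[2]-R[2],f(b).round(1).tolist())
print("rail pts",pose(R,[(65,y,64) for y in(-96,-18)]))
E
```

```text
[5.27435430e+02 7.54732137e+01 1.82484192e-01] [-0.2, 0.6, 0.5, 0.9, -0.3, -0.2, -0.4, -0.1, -0.1, 0.3, -0.2, 0.1, -0.2, -0.0, -0.3, -0.4, 0.2, -0.6, 0.2, 0.1, 1.5, -0.5]
[5.26048599e+02 7.38672396e+01 1.84684718e-01] [-1.7, 0.2, 0.2, 0.2, 0.6, 0.6, 0.0, -0.5, -0.7, -0.2, -0.3, -0.3, 0.1, -0.3, 0.4, -0.1, 0.5, 0.1]
[5.26891369e+02 7.48883637e+01 1.82879576e-01] [0.1, 0.9, 0.7, 1.1, -0.1, 0.1, -0.1, 0.1, 0.2, 0.6, 0.1, 0.4, 0.0, 0.2, -0.1, -0.2, 0.4, -0.4, 0.5, 0.4, 1.8, -0.2, -1.6, -0.6, 0.1, -0.2, 0.5, 0.1, 0.1, -1.1, -0.7, -0.7, -0.3, -0.8, 0.1, -0.9, 0.4, -0.7, 0.4, -0.4]
[4.95900973e+02 5.56609464e+00 1.77380112e-01] in rack -43.08068157877342 -62.53028499479617 -0.00549946427799905 [-0.7, -0.2, 0.6, -0.6, 0.5, 0.5, -0.4, 0.3]
[4.96269418e+02 6.68042536e+00 1.27454530e-01] in rack -42.51572639634459 -61.50154286512615 -0.05542504617828836 [0.4, -1.5, 0.6, -1.4, -0.8, 3.1, -0.2, -0.3]
[4.96061629e+02 6.18483568e+00 1.48788121e-01] in rack -42.810178431522345 -61.95107938033639 -0.034091455004518295 [-0.8, -0.4, 0.6, -0.6, 0.0, 0.6, -1.0, 0.1, 0.3, -1.3, 0.6, -1.4, -0.4, 3.4, -0.0, 0.2]
rail pts [[608.26617518  -7.68972632  64.        ]
 [594.08094855  69.00955233  64.        ]]
```

```bash
cat >>h.py <<'E'
from scipy.spatial.transform import Rotation as Ro
R0=(526.9,74.9,.183)
def go(x,y,z):
    "shift in tool axes to rack x,y and world tcp z, with tool x along -rack x"
    s=env.state(); R=Ro.from_euler("xyz",s["tcp_rot"]); w=pose(R0,[(x,y,z)])[0]
    a=(s["tcp_rot"][2]-(R0[2]+np.pi)+np.pi)%(2*np.pi)-np.pi
    print((R.inv().apply(w-s["eef_pos"])).round(1),"turn",round(np.degrees(a),1))
def where():
    s=env.state(); d=s["eef_pos"]-[R0[0],R0[1],0]; c,q=np.cos(R0[2]),np.sin(R0[2])
    print("t",round(s["t"],2),"rack",(c*d[0]+q*d[1]).round(1),(c*d[1]-q*d[0]).round(1),s["eef_pos"][2].round(1),"F",s["ft_force"].round(1))
E
python3 -c "
from h import *
where();go(65,-92,150)"
```

```text
t 0.1 rack -276.6 592.6 232.9 F [ 0.4 -0.1  0.1]
[-591.4 -485.3   83.3] turn -24.1
```

Emit:
step_arm([
  [[-295,-242,0,-24,-1],[-295,-242,0,-24,-1],[-295,-242,0,-24,-1],[-295,-242,0,-24,-1],[-295,-242,0,-24,-1],[-295,-242,0,-24,-1],[-295,-242,0,-24,-1],[-295,-242,0,-24,-1]],
])

```text
t: 0.77
eef_pos: [346.7, 341.9, 233.4]
tcp_rot: [-3.142, -0.0, -2.96]
ft_force: [1.6, 0.1, -0.1]
opening: 0.499
grip_force: 0.0
```

```bash
python3 -c "
from h import *
where();go(65,-92,140)"
```

```text
t 0.77 rack -128.6 295.3 233.4 F [ 1.6  0.1 -0.1]
[-194.2 -387.    93.4] turn -0.1
```

Emit:
step_arm([
  [[-150,-300,0,0,-1],[-150,-300,0,0,-1],[-150,-300,0,0,-1],[-150,-300,0,0,-1],[-150,-300,0,0,-1],[-150,-300,0,0,-1],[-150,-300,0,0,-1],[-150,-300,0,0,-1]],
])

```text
t: 1.43
eef_pos: [547.2, 75.2, 233.3]
tcp_rot: [3.141, -0.0, -2.961]
ft_force: [-0.2, 0.8, -0.1]
opening: 0.007
grip_force: 0.0
```

```bash
python3 -c "
from h import *
where();go(65,-92,130)"
```

```text
t 1.43 rack 20.0 -3.4 233.3 F [-0.2  0.8 -0.1]
[-45.2 -88.5 103.3] turn -0.1
```

Emit:
step_arm([
  [[-25,-50,0,0,-1],[-45,-88,20,0,-1],[-45,-88,60,0,-1],[-45,-88,100,0,-1],[-45,-88,103,0,-1],[-45,-88,103,0,-1],[-45,-88,103,0,-1],[-45,-88,103,0,-1]],
])

```text
t: 2.1
eef_pos: [607.3, -0.6, 132.7]
tcp_rot: [-3.141, 0.003, -2.96]
ft_force: [-0.5, 0.2, 0.2]
opening: 0.002
grip_force: 0.0
```

```bash
python3 - <<'E'
from h import *
import cv2
where();go(65,-92,90)
a=env.read_camera("top")[150:275,175:330]; b=env.read_camera("scene")[145:270,200:355]
cv2.imwrite("pics/chk.png",cv2.resize(np.vstack([a,b]),None,fx=2.4,fy=2.4,interpolation=cv2.INTER_CUBIC))
E
```

```text
t 2.1 rack 65.3 -88.9 132.7 F [-0.5  0.2  0.2]
[ 0.4 -3.1 42.7] turn -0.1
```

View pics/chk.png

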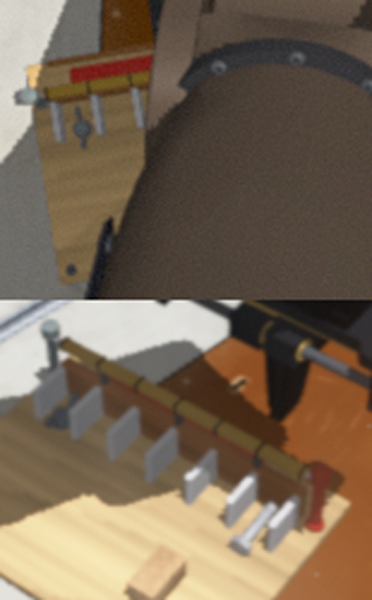

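The fingertips hang above the red end of the rail, at crop (285,415). I'll descend gently.

Emit:
step_arm([
  [[0,-2,20,0,-1],[0,-2,38,0,-1],[0,-2,44,0,-1],[0,-2,46,0,-1],[0,-2,48,0,-1],[0,-2,49,0,-1],[0,-2,49,0,-1],[0,-2,49,0,-1]],
])

```text
t: 2.87
eef_pos: [607.3, -3.1, 82.3]
tcp_rot: [-3.141, 0.002, -2.96]
ft_force: [-0.1, 0.7, 1.6]
opening: 0.005
grip_force: 0.9
```

```bash
python3 -c "
from h import *
where();go(65,-92,80)"
```

```text
t 2.87 rack 64.9 -91.3 82.3 F [-0.1  0.7  1.6]
[-0.1 -0.7  2.3] turn -0.1
```

Emit:
step_arm([
  [[0,0,1.5,0,-1],[0,0,3,0,-1],[0,0,3,0,-1],[0,5,3,0,-1],[0,11,3,0,-1],[0,17,3,0,-1],[0,23,3,0,-1],[0,28,3,0,-1]],
])

```text
t: 3.53
eef_pos: [601.6, 25.2, 78.5]
tcp_rot: [3.142, -0.0, -2.96]
ft_force: [0.0, -1.4, 2.8]
opening: 0.004
grip_force: 1.6
```

```bash
python3 -c "
from h import *
where();go(65,-18,80)"
```

```text
t 3.53 rack 64.4 -62.5 78.5 F [ 0.  -1.4  2.8]
[-0.5 44.5 -1.5] turn -0.1
```

Emit:
step_arm([
  [[0,6,0,0,-1],[0,12,0,0,-1],[0,18,0,0,-1],[0,25,0,0,-1],[0,32,0,0,-1],[0,38,0,0,-1],[0,43,0,0,-1],[0,44,0,0,-1]],
])

```text
t: 4.2
eef_pos: [593.7, 68.6, 78.4]
tcp_rot: [3.141, -0.0, -2.96]
ft_force: [-0.1, -2.4, 2.7]
opening: 0.005
grip_force: 1.6
```

Emit:
step_arm([
  [[0,0,0,0,-1],[0,0,0,0,-1],[0,0,0,0,-1],[0,0,-10,0,-1],[0,0,-35,0,-1],[0,0,-60,0,-1],[0,0,-60,0,-1],[0,0,-60,0,-1]],
])

```text
t: 4.87
eef_pos: [594.3, 67.4, 139.9]
tcp_rot: [-3.141, 0.002, -2.961]
ft_force: [-0.7, -0.3, 0.2]
opening: 0.006
grip_force: 0.0
```

```bash
python3 -c "
from h import *
where();go(-43,-96,135);go(-43,-96,33)"
```

```text
t 4.87 rack 64.9 -19.7 139.9 F [-0.7 -0.3  0.2]
[107.8 -76.6   4.7] turn -0.1
[108.  -76.5 106.7] turn -0.1
```

Emit:
step_arm([
  [[33,-23,0,0,-1],[66,-47,0,0,-1],[98,-70,0,0,-1],[108,-77,0,0,-1],[108,-77,10,0,-1],[108,-77,40,0,-1],[108,-77,60,0,-1],[108,-77,60,0,-1]],
])

```text
t: 5.53
eef_pos: [500.6, -26.9, 74.7]
tcp_rot: [3.139, -0.005, -2.961]
ft_force: [-0.3, 0.3, 0.1]
opening: 0.007
grip_force: 0.0
```

```bash
python3 - <<'E'
from h import *
import cv2
where();go(-43,-96,33)
b=env.read_camera("scene")[165:315,180:380]
cv2.imwrite("pics/chk2.png",cv2.resize(b,None,fx=3.7,fy=3.7,interpolation=cv2.INTER_CUBIC))
E
```

```text
t 5.53 rack -44.4 -95.3 74.7 F [-0.3  0.3  0.1]
[-1.6 -0.8 41.7] turn -0.1
```

View pics/chk2.png

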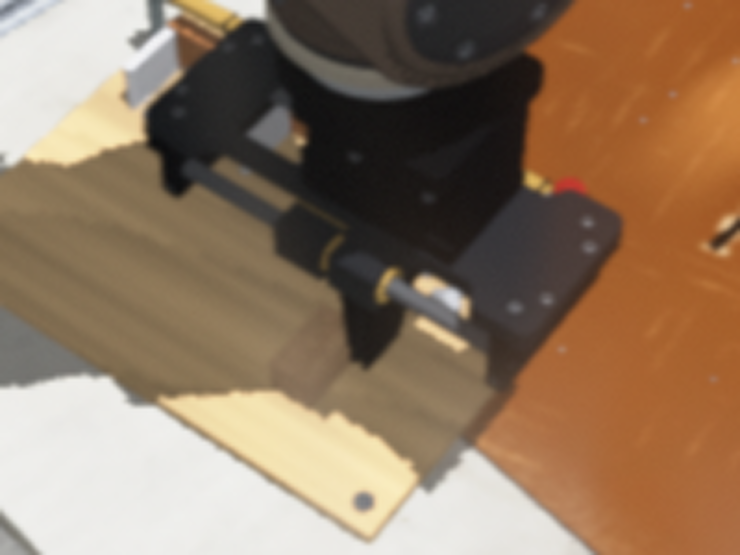

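The finger tip at (365,360) is to the right (-y) of the block at (310,360), so the descent is clear.

Emit:
step_arm([
  [[-1,0,20,0,-1],[-1,0,35,0,-1],[-1,0,42,0,-1],[-1,0,42,0,-1],[-1,0,42,0,-1],[-1,4,42,0,-1],[-1,8,42,0,-1],[-1,12,42,0,-1]],
])

```text
t: 6.25
eef_pos: [500.6, -15.1, 37.1]
tcp_rot: [-3.141, 0.001, -2.961]
ft_force: [0.5, 0.2, 0.2]
opening: 0.007
grip_force: 0.0
```

```bash
python3 -c "
from h import *
where();go(-43,-41,33)"
```

```text
t 6.25 rack -42.3 -83.7 37.1 F [0.5 0.2 0.2]
[ 0.8 42.7  4.1] turn -0.1
```

Emit:
step_arm([
  [[0,0,4,0,-1],[0,5,4,0,-1],[0,10,4,0,-1],[0,15,4,0,-1],[0,20,4,0,-1],[0,25,4,0,-1],[0,30,4,0,-1],[0,34,4,0,-1]],
])

```text
t: 6.92
eef_pos: [494.1, 18.5, 32.4]
tcp_rot: [3.141, 0.0, -2.96]
ft_force: [-0.3, -0.7, -0.5]
opening: 0.004
grip_force: 0.1
```

Emit:
step_arm([
  [[0,3,0,0,-1],[0,6,0,0,-1],[0,8,0,0,-1],[0,8,0,0,-1],[0,-5,0,0,-1],[0,-15,0,0,-1],[0,-15,0,0,-1],[0,-15,0,0,-1]],
])

```text
t: 7.58
eef_pos: [497.0, 2.6, 32.4]
tcp_rot: [3.142, 0.0, -2.962]
ft_force: [0.4, 0.6, -0.3]
opening: 0.004
grip_force: 0.0
```

```bash
python3 -c "
from h import *
where();go(-90,-60,100)"
```

```text
t 7.58 rack -42.5 -65.6 32.4 F [ 0.4  0.6 -0.3]
[ 47.5   5.5 -67.6] turn -0.2
```

Emit:
step_arm([
  [[0,0,-35,0,-1],[0,0,-75,0,-1],[30,0,-115,0,-1],[48,20,-140,0,-1],[48,47,-150,0,-1],[48,47,-150,0,-1],[48,47,-150,0,-1],[48,47,-150,0,-1]],
])

```text
t: 8.25
eef_pos: [441.3, 40.7, 182.1]
tcp_rot: [3.142, -0.0, -2.96]
ft_force: [0.4, -0.1, 0.1]
opening: 0.006
grip_force: 0.0
```

```bash
python3 - <<'E'
from h import *
import cv2
where()
c=env.get_calibration("wrist"); print(c["K"][0,0])
a=env.read_camera("wrist"); b=env.read_camera("scene")[150:300,160:360]
B=np.array([(20,11,30),(20,-11,30),(-20,-11,30),(-20,11,30.)])+[-43,-18,0]
for q in (B,[(40,y,10) for y in(-36,0)],[(25,y,40) for y in (-36,0)],[(65,-18,64)]): print(proj("wrist",pose(R0,q),c).round(0).tolist())
cv2.imwrite("pics/w3.png",np.vstack([a,cv2.copyMakeBorder(cv2.resize(b,None,fx=1.2,fy=1.2),0,0,0,320,0)]))
E
```

```text
t 8.25 rack -90.4 -18.0 182.1 F [ 0.4 -0.1  0.1]
302.2231579122899
[[288.0, 260.0], [268.0, 260.0], [268.0, 225.0], [289.0, 225.0]]
[[263.0, 302.0], [293.0, 302.0]]
[[262.0, 305.0], [295.0, 305.0]]
[[278.0, 351.0]]
```

View pics/w3.png

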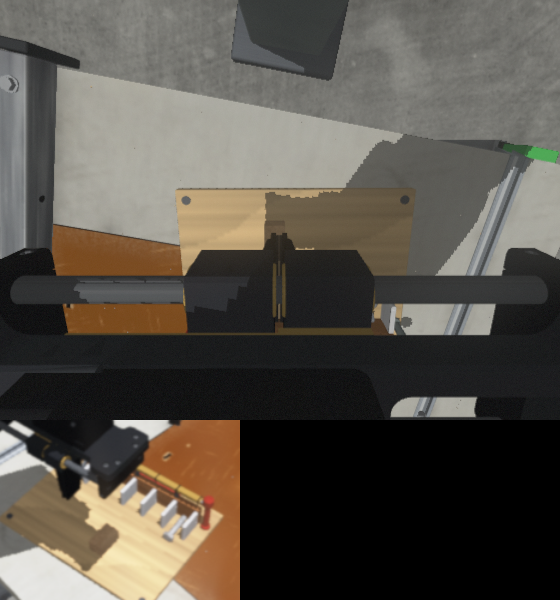

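In the wrist view the block's near end is at about (275,222), a couple of mm from its aim. The scene view shows it flat. I'll zoom in to measure.

```bash
python3 - <<'E'
from h import *
import cv2
c=env.get_calibration("wrist")
print(proj("wrist",pose(R0,[(-100,-132,10),(-100,132,10)]),c).round(1).tolist())
a=cv2.imread("pics/w3.png")[210:245,250:310]
b=env.read_camera("scene")[220:260,215:275]
cv2.imwrite("pics/z.png",np.vstack([cv2.convertScaleAbs(cv2.resize(x,(600,H),interpolation=cv2.INTER_CUBIC),alpha=2) for x,H in((a,200*7//4),(b,240))]))
E
```

```text
[[173.3, 187.8], [416.5, 187.3]]
```

View pics/z.png

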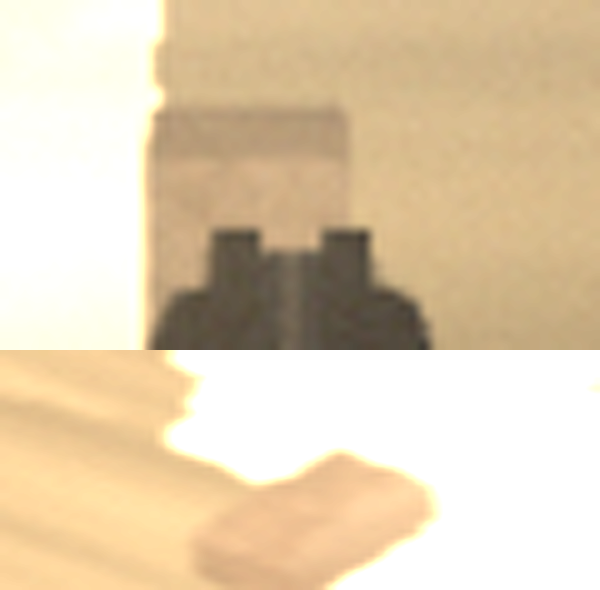

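The block is square to the rack, at y ≈ -22: the finger tips taper to about 16 mm, narrower than I assumed. I'll push it another 4 mm sideways.

Emit:
step_arm([
  [[-20,-25,0,0,-1],[-47,-47,30,0,-1],[-47,-47,70,0,-1],[-47,-47,110,0,-1],[-47,-47,140,0,-1],[-47,-47,149,0,-1],[-47,-47,149,0,-1],[-47,-47,149,0,-1]],
])

```text
t: 9.07
eef_pos: [495.9, 2.6, 33.0]
tcp_rot: [3.141, -0.002, -2.961]
ft_force: [-0.5, -0.6, 0.2]
opening: 0.005
grip_force: 0.0
```

```bash
python3 -c "
from h import *
where();go(-43,-37,32)"
```

```text
t 9.07 rack -43.6 -65.4 33.0 F [-0.5 -0.6  0.2]
[-0.5 28.4  1. ] turn -0.1
```

Emit:
step_arm([
  [[0,6,0,0,-1],[0,12,0,0,-1],[0,17,0,0,-1],[0,21,0,0,-1],[0,25,0,0,-1],[0,28,0,0,-1],[0,28,0,0,-1],[0,28,0,0,-1]],
])

```text
t: 9.73
eef_pos: [491.0, 30.7, 33.5]
tcp_rot: [3.142, 0.0, -2.96]
ft_force: [0.6, -0.9, -1.2]
opening: 0.001
grip_force: 0.0
```

Emit:
step_arm([
  [[0,-8,0,0,-1],[0,-10,-35,0,-1],[15,-10,-60,0,-1],[45,0,-60,0,-1],[47,19,-60,0,-1],[47,19,-60,0,-1],[47,19,-60,0,-1],[47,19,-60,0,-1]],
])

```text
t: 10.4
eef_pos: [442.1, 40.2, 93.4]
tcp_rot: [-3.141, 0.001, -2.96]
ft_force: [0.3, -0.4, 0.5]
opening: 0.005
grip_force: 0.0
```

```bash
python3 - <<'E'
from h import *
import cv2
where();go(-90,-18,33)
c=env.get_calibration("wrist");a=env.read_camera("wrist")
B=np.array([(20,11,30),(20,-11,30),(-20,-11,30),(-20,11,30.)])+[-43,-18,0]
print(proj("wrist",pose(R0,B),c).round(1).tolist(),proj("wrist",pose(R0,[(-100,-132,10),(-100,132,10)]),c).round(1).tolist())
cv2.imwrite("pics/w4.png",cv2.convertScaleAbs(cv2.resize(a[120:300,150:430],None,fx=2.8,fy=2.8,interpolation=cv2.INTER_CUBIC),alpha=1.7))
E
```

```text
t 10.4 rack -89.7 -18.7 93.4 F [ 0.3 -0.4  0.5]
[ 0.4  0.7 60.4] turn -0.1
[[292.8, 305.9], [265.4, 306.0], [264.7, 259.9], [293.3, 259.9]] [[136.7, 207.1], [465.8, 206.6]]
```

View pics/w4.png

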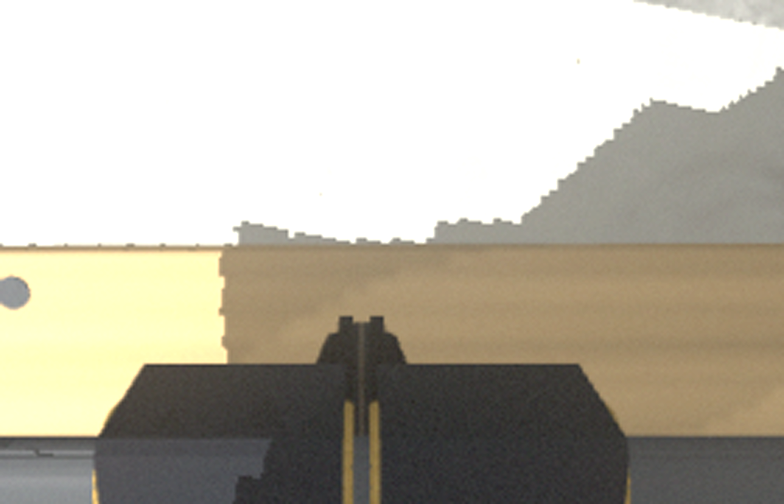

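The block is hidden behind the gripper in this view. Its position follows from the repeated push, so I'll descend behind it and push it in, watching the force.

Emit:
step_arm([
  [[1,0,20,0,-1],[1,1,45,0,-1],[1,1,60,0,-1],[1,1,60,0,-1],[1,1,60,0,-1],[-6,1,60,0,-1],[-12,1,60,0,-1],[-18,1,60,0,-1]],
])

```text
t: 11.12
eef_pos: [460.2, 45.0, 34.3]
tcp_rot: [-3.141, 0.002, -2.961]
ft_force: [-0.2, 0.3, 0.4]
opening: 0.001
grip_force: 0.1
```

Emit:
step_arm([
  [[-6,0,0,0,-1],[-12,0,0,0,-1],[-18,0,0,0,-1],[-24,0,0,0,-1],[-30,0,0,0,-1],[-35,0,0,0,-1],[-40,0,0,0,-1],[-40,0,0,0,-1]],
])

```text
t: 11.78
eef_pos: [499.1, 52.3, 33.4]
tcp_rot: [-3.142, 0.001, -2.96]
ft_force: [0.0, -0.4, -0.3]
opening: 0.005
grip_force: 0.0
```

```bash
python3 - <<'E'
from h import *
import cv2
where();go(10,-18,33)
E
```

```text
t 11.78 rack -31.4 -17.2 33.4 F [ 0.  -0.4 -0.3]
[-41.4  -0.8   0.4] turn -0.1
```

Emit:
step_arm([
  [[-4,-1,0,0,-1],[-8,-1,0,0,-1],[-12,-1,0,0,-1],[-16,-1,0,0,-1],[-20,-1,0,0,-1],[-24,-1,0,0,-1],[-28,-1,0,0,-1],[-30,-1,0,0,-1]],
])

```text
t: 12.45
eef_pos: [528.5, 56.7, 33.4]
tcp_rot: [-3.142, 0.0, -2.96]
ft_force: [-0.7, 0.3, -0.1]
opening: 0.004
grip_force: 0.1
```

Emit:
step_arm([
  [[-2,0,0,0,-1],[-4,0,0,0,-1],[-6,0,0,0,-1],[-8,0,0,0,-1],[-9,0,0,0,-1],[-9,0,0,0,-1],[-9,0,0,0,-1],[-9,0,0,0,-1]],
])

```text
t: 13.12
eef_pos: [536.6, 58.2, 33.4]
tcp_rot: [3.141, -0.0, -2.961]
ft_force: [-0.4, -0.8, 0.4]
opening: 0.006
grip_force: 0.0
```

```bash
python3 - <<'E'
from h import *
where()
E
```

```text
t 13.12 rack 6.5 -18.2 33.4 F [-0.4 -0.8  0.4]
```

Not yet in contact with the back stop. I'll keep pushing in small steps.

Emit:
step_arm([
  [[-1,0,0,0,-1],[-2,0,0,0,-1],[-3,0,0,0,-1],[-3,0,0,0,-1],[-4,0,0,0,-1],[-4,0,0,0,-1]],
])

```text
t: 13.62
eef_pos: [540.0, 58.9, 33.4]
tcp_rot: [3.141, -0.002, -2.96]
ft_force: [-3.4, -2.2, 2.5]
opening: 0.006
grip_force: 2.2
```

Emit:
step_arm([
  [[-0.5,0,0,0,-1],[-1,0,0,0,-1],[-1,0,0,0,-1],[-1,0,0,0,-1]],
])

```text
t: 13.95
eef_pos: [540.0, 58.9, 33.3]
tcp_rot: [3.141, -0.004, -2.96]
ft_force: [-8.2, -3.5, 5.9]
opening: 0.005
grip_force: 4.4
```

It stopped hard at the expected depth, so I'll back off and check.

Emit:
step_arm([
  [[2,0,0,0,-1],[10,0,0,0,-1],[20,0,0,0,-1],[20,0,-40,0,-1],[20,0,-80,0,-1],[40,40,-120,0,-1],[40,80,-150,0,-1],[40,120,-150,0,-1]],
])

```text
t: 14.62
eef_pos: [484.5, 150.5, 181.3]
tcp_rot: [-3.142, 0.004, -2.963]
ft_force: [0.9, 0.3, 0.4]
opening: 0.001
grip_force: 0.0
```

Emit:
step_arm([
  [[0,40,0,0,-1],[0,80,0,0,-1],[0,120,0,0,-1],[0,160,0,0,-1],[0,200,0,0,-1],[0,200,0,0,-1],[0,200,0,0,-1],[0,200,0,0,-1]],
])

```text
t: 15.28
eef_pos: [448.4, 346.8, 177.8]
tcp_rot: [-3.141, -0.0, -2.96]
ft_force: [0.2, 0.6, -1.3]
opening: 0.004
grip_force: 0.0
```

```bash
python3 - <<'E'
from h import *
import cv2
where()
a=env.read_camera("top")[150:240,175:330]; b=env.read_camera("scene")[155:255,200:355]
cv2.imwrite("pics/fin.png",cv2.resize(np.vstack([a,b]),None,fx=3.1,fy=3.1,interpolation=cv2.INTER_CUBIC))
c=env.get_calibration("top"); B=np.array([(20,11,30),(20,-11,30),(-20,-11,30),(-20,11,30.)])+[40,-18,0]
print(((proj("top",pose(R0,B),c)-[175,150])*3.1).round().tolist())
E
```

```text
t 15.28 rack -27.7 281.7 177.8 F [ 0.2  0.6 -1.3]
[[236.0, 104.0], [268.0, 99.0], [277.0, 157.0], [246.0, 162.0]]
```

View pics/fin.png

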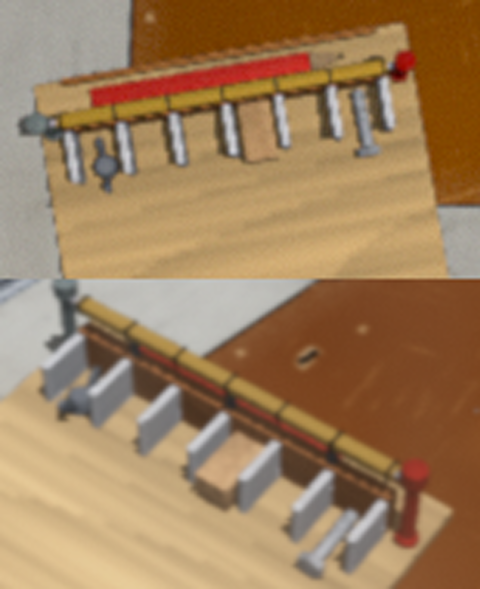

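The block is fully home and flat in the third gap from the red post, with its near end at (260,160) as predicted. The wing nut, bolt and pencil have not moved. I'll hand the job in.

```bash
python3 -c "
from cell import env
print(env.job_done())"
```

```text
the job is handed in; nothing more can be done
None
```

The job is handed in (no verdict was returned): the fingertips ran along the rail from the red post to the third gap without lifting, and the final pictures show the block flat and fully home there, with the wing nut, bolt and pencil where they were.

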